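# Right the fallen dye jar and put it back on the jar carousel

## Robot

A 6-joint arm with a two-finger parallel gripper is mounted at the origin on a cart in front of the work surface, level with it; the furniture and walls round the work are solid. World frame = base frame: x ahead of the robot, y to its left, z up, the work surface at z = 0. Lengths are in m, angles in degrees, forces in N, time in s.
With the tool pointing down it reaches from about 0.35 to 0.875 m from the base axis. Payload 4.2 kg.
Tool frame: the origin (TCP) lies on the front face of the gripper's body, between the roots of the fingers; the fingertips stand 70 mm ahead of it and the grasp point (between the pads) lies 51 mm ahead of it (r.nose_length is the distance from the TCP to the fingertips, in m); z points along the fingers, y is the direction in which the jaws open and shut (so a half turn about z gives the same grasp; the last joint's range is limited). The gripper opens to 87 mm and grips with 3 to 60 N. Pads are 19 mm wide; open, the fingers measure 117 mm over their backs; the gripper's body (75 mm by 190 mm) begins 51 mm behind the grasp point.
Start: joints at [79.504, 22.042, 0.453, 0, -68.411, -14.817], TCP at [0.267, 0.565, 0.292] pointing down, gripper open.
Joint ranges: [-179.83, 179.83], [-69.29, 118.12], [-61.27, 80.66], [-181.25, 117.63], [-171.15, -9.14], [-177.46, 177.46]. Speed limits (degrees/s): [159.86, 159.86, 180, 180, 180, 180].

## Interface

Orientations are given as a 3x3 rotation matrix whose columns are the frame's x, y, z axes.
In Python, from station import telemetry, capture, order, r gives the robot as it stands.
- The arm moves only by the tool drive_tool, never from a script. Its argument "series" is a list of rows, each a list of 4 numbers: the shift along the tool's x, y, z as a fraction of full scale, then the turn about the tool's z as a fraction of full scale. In form: [[dx, dy, dz, turn], ...]. A call has 1 to 10 rows; each row is the pose to reach, as a shift and turn from the pose commanded when the call began, along the tool's axes at that moment; what a row does not reach only later rows make up. Full scale, the value 1, is 0.12 m for a shift and 2 rad for a turn. A row lasts 1/8 s, in which the tool goes at most 62.5 mm and 10.7 degrees, less where a joint would pass 70% of its speed; a pose out of reach is approached as far as the arm can. A call with a number of a shift or a turn outside -1 to 1 is refused whole. A call with a gripper value outside its range is refused whole. "fingers" is the finger opening in mm, from 0 to 87, set as the call begins (left out, the last holds). The fingers move at their own pace and stop on an object; the grip force is fixed at half the most. Time passes only in rows, so rows that repeat a pose let the fingers close. It gives the time, the measured TCP pose, the force and the opening at its end, in the units of the state.
- telemetry.sense(): the state, without advancing time (a new reading comes with each control period).
- capture(name): name is "side" or "top"; returns a dict with "color" (400x640x3 uint8, blue, green, red), "fx", "fy", "cx", "cy" (pixels), "eye" and "attitude" of the camera in the world. Camera axes: x right, y up, looking along -z (the intrinsics and any distortion apply to the point x, -y, -z); pixel columns grow to the right and rows downward; lengths in m; the calibration is good to about 2 mm. A picture is of the moment at which its call begins. There is no depth.
- order.finish_job(): hands the job in, once; it reports no verdict.
The state is a dict: "time_s": time; "joints": joint angles; "joint_velocities": joint speeds; "effort": joint torques, N m; "tcp_pos": TCP position; "ee_rot": TCP orientation; "wrist_force": force on the tool from outside, world axes, zero at the start; "moment": the same for the moment, N m; "gripper_width": opening from 0.0 (shut) to 1.0 (fully open).
Only numpy, scipy, OpenCV 4.12 (cv2) and the standard library are available. Lean on these libraries where they do the work, as an engineer would, in place of code of your own. Each camera call takes 0.05 s, during which the arm holds its last target. There are 200 camera calls.

## Task

A jar of dye powder has been knocked over on the worktop. Turn the hooded jar carousel (it has a grip bar on top) until the empty seat has clicked home at the open front, then stand the jar upright, cap up, in that seat. Set it down gently, let go of it, and leave the things round about where they are.

Things in the scene. Friction and masses are not known exactly. Their poses are not given: they have to be found in the camera images.
- jar_centre (a point): Centre of the fallen jar, half-way up. White plastic screw-top jar, round, 50 mm across the body, 95 mm tall with its narrower cap, about 0.16 kg. z points from base to cap: the base is 47.5 mm behind this point, the cap's top 47.5 mm ahead. It lies on its side, cap to the robot's left (within 35 degrees). The worktop round it, before the shut oven, is clear but for tape and brush.
- knob_grip (a point): Centre of the carousel's black grip bar, on the vertical turning axis above the hood: 64 mm long (x), 20 mm thick (y), 34 mm high (z), 190 mm above the worktop, its underside 12 mm above a round boss 44 mm across. Its -x end points to the empty seat. Turn it about the vertical to turn the whole turntable.
- turntable (a joint): Angle of the turntable, counter-clockwise from above, 0 (or a full turn, 6.283) when the empty seat is at the loading place in the open front; it turns both ways, from -7 to 7. A six-sided index plate with a sprung roller pulls it into each multiple of 1.047 (60 degrees) when it is let go nearby; midway between, up to 0.4 N m is needed.
- seat (a point): Middle of the empty seat's floor on the turntable: a flat round place inside a raised black ring, 59 mm across inside and 8 mm high, 95 mm from the turning axis. The other five seats of the turntable hold jars like this one and shorter ones. The seat is free from above only at the loading place; the clear hood, 138 mm above the worktop, covers it elsewhere.
- load_point (a point): The loading place, fixed to the carousel's case: where the middle of the seat's floor is when the seat is at the open front (30 mm above the worktop). Its x points from there to the turning axis, 95 mm away, its z up. The hood's front edge is 33 mm behind it along x; the hood reaches 143 mm to either side of the turning axis.
- beaker_centre (a point): Centre of a glass beaker, 68 mm across and 80 mm tall, standing at the right. Not to be disturbed.
- tape_centre (a point): Centre of a roll of tape lying flat, 98 mm across and 25 mm high, near the robot. Not to be disturbed.
- brush_centre (a point): Centre of a grey scrubbing brush with a loop handle, 85 x 30 mm and 55 mm high, at the left. Not to be disturbed.
Mind the look-alikes: they are no part of the job. What is shaped like the part that bears jar_centre but green is not meant.

How it is judged:
By the outcome, as a careful person would: the job done as asked, in the order asked, and still so for the second after the job is handed in, with the robot touching nothing.
It also fails if it takes over 72 s, if anything falls off the work surface, if the arm or the gripper's body presses on something with over 40 N, if the wrist force passes 120 N, or if a joint passes its speed limit or range.

## Working session

There is one attempt and no reset: what is moved stays moved. The work goes in short steps, Python scripts to look and compute and a tool call to move; the robot and the scene stay as the last step left them, time stands still between calls to the robot, and variables do not carry over. Pictures are saved under pics/ and viewed, about 8 in all and at most 12, crops included, and the job is handed in when it is done.

Besides the shell and the picture viewer there is one more tool, called after ">>>" by a JSON object that holds its "fn" and its "kwargs", one argument or row to a line. drive_tool: Moves the arm, as the interface text tells. Shift numbers are shares of 0.12 m and turn numbers shares of 2 rad, none past 1 either way. Its arguments: {"type":"object","properties":{"series":{"type":"array","items":{"type":"array","items":{"type":"number","minimum":-1,"maximum":1}}},"fingers":{"type":"number"}},"required":["series"]}

```bash
ls; mkdir -p pics; python3 - <<'E'
from station import telemetry,capture,order,r
import cv2,numpy as np
for n in ("side","top"):
    c=capture(n); cv2.imwrite(f"pics/{n}0.png",c["color"])
    print(n,{k:(np.round(v,4).tolist()) for k,v in c.items() if k!="color"})
s=telemetry.sense(); print(s)
E
```

```text
pics
side {'fx': 518.0549, 'fy': 518.0549, 'cx': 331.1298, 'cy': 198.1692, 'eye': [0.4745, 1.6275, 1.0019], 'attitude': [[-0.9998, 0.0059, -0.0192], [-0.0197, -0.4803, 0.8769], [-0.004, 0.8771, 0.4803]]}
top {'fx': 402.327, 'fy': 402.327, 'cx': 313.8033, 'cy': 201.3497, 'eye': [0.3976, 0.05, 1.7737], 'attitude': [[-0.0255, 0.9977, -0.0626], [-0.9996, -0.0245, 0.0167], [0.0152, 0.063, 0.9979]]}
{'time_s': 0.1, 'joints': array([ 7.95030296e+01,  2.20872841e+01,  3.88319002e-01, -2.57206343e-02,
       -6.84121697e+01, -1.48162481e+01]), 'joint_velocities': array([ 0.05978966, -0.13112933,  0.15413991,  0.07984854, -0.01812186,
        0.12916891]), 'effort': array([-3.14831377e-04, -3.91686881e+01,  1.87935823e+01,  4.23196033e+00,
        1.34638353e-02, -6.72672491e-05]), 'tcp_pos': array([0.26703784, 0.56463768, 0.29126289]), 'ee_rot': array([[ 9.03913162e-01, -4.27715340e-01, -7.63804339e-04],
       [-4.27716012e-01, -9.03911312e-01, -1.83112549e-03],
       [ 9.27890804e-05,  1.98186978e-03, -9.99998032e-01]]), 'wrist_force': array([-1.05825086,  0.18050538,  0.41584597]), 'moment': array([-0.01283087,  0.0462146 , -0.03671028]), 'gripper_width': 1.0001982768644098}
```

View pics/top0.png

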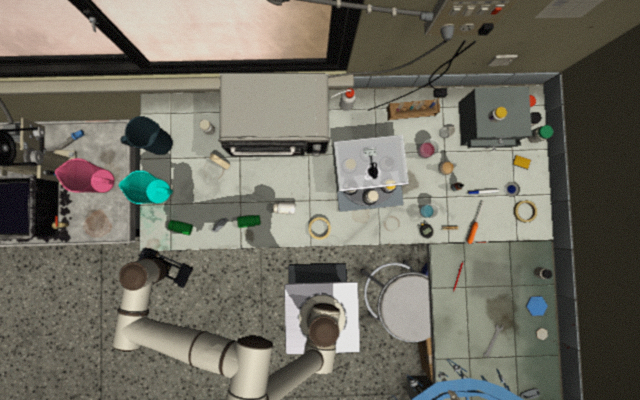

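View pics/side0.png

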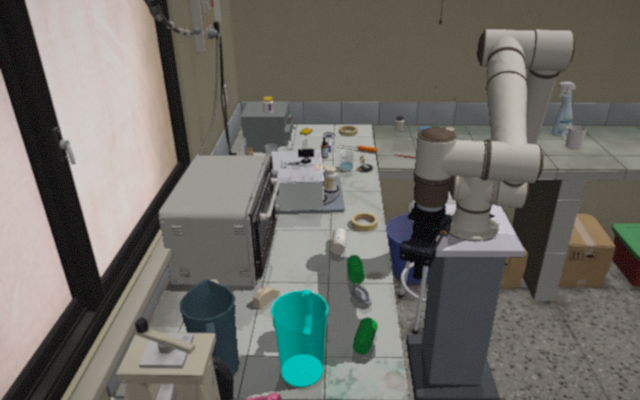

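Candidates for the jar: white one at top (284,207); green look-alikes at (248,221) and (180,227); upright jars in the carousel at (372,196) and (390,186). I choose the white fallen one, and will check it in a crop.

```bash
cat > h.py <<'E'
import cv2,numpy as np
from station import telemetry,capture,order,r
def ray(c,u,v):
    R=np.array(c["attitude"]); d=R@np.array([(u-c["cx"])/c["fx"],-(v-c["cy"])/c["fy"],-1.]); return np.array(c["eye"]),d
def atz(c,u,v,z):
    e,d=ray(c,u,v); return e+d*(z-e[2])/d[2]
def px(c,p):
    q=np.array(c["attitude"]).T@(np.array(p)-c["eye"]); return np.array([c["cx"]+c["fx"]*q[0]/-q[2], c["cy"]-c["fy"]*q[1]/-q[2]])
def tri(*o):
    A=0;b=0
    for c,u,v in o:
        e,d=ray(c,u,v); d/=np.linalg.norm(d); P=np.eye(3)-np.outer(d,d); A=A+P; b=b+P@e
    return np.linalg.solve(A,b)
def crop(im,u0,v0,u1,v1,s): return cv2.resize(im[v0:v1,u0:u1],None,fx=s,fy=s,interpolation=cv2.INTER_CUBIC)
E
python3 - <<'E'
from h import *
t=cv2.imread("pics/top0.png"); s=cv2.imread("pics/side0.png")
a=crop(t,265,125,425,245,5); cv2.imwrite("pics/ct.png",a)
b=crop(s,260,135,400,255,5); cv2.imwrite("pics/cs.png",b)
E
```

```text
(no output)
```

View pics/ct.png

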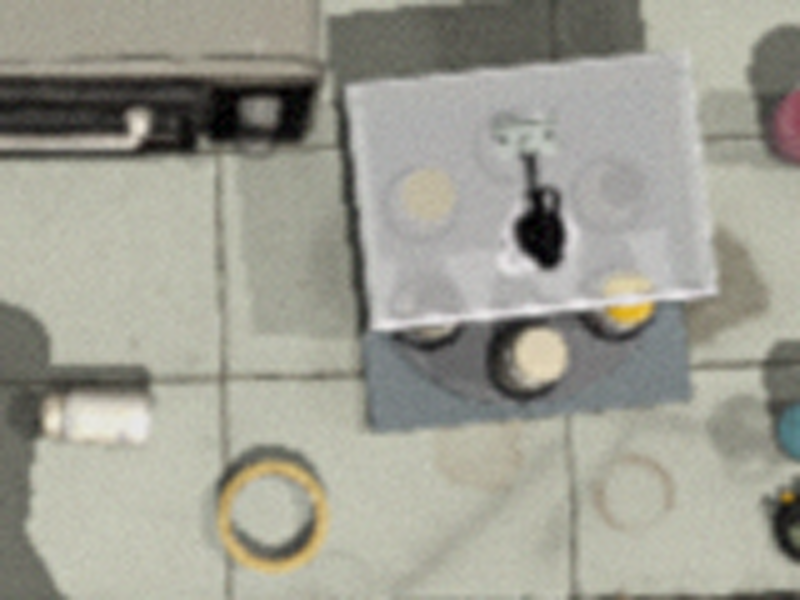

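View pics/cs.png

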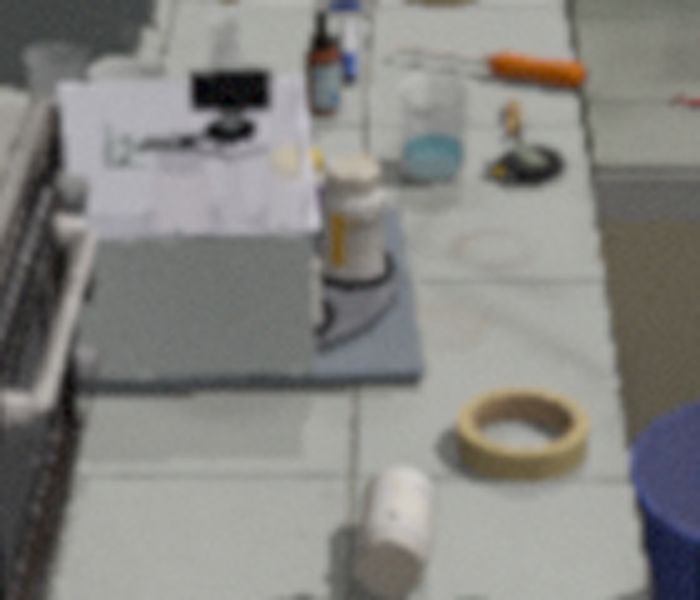

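```bash
python3 - <<'E'
from h import *
import pickle
C={}
for n in ("top","side"):
    L=[capture(n) for _ in range(8)]
    c=L[0]; c["color"]=np.mean([l["color"] for l in L],0).astype(np.uint8); C[n]=c
pickle.dump(C,open("c0.pkl","wb"))
t,s=C["top"],C["side"]
print("hood",[np.round(atz(t,265+u/5,125+v/5,.138),4)[:2].tolist() for u,v in [(348,85),(690,52),(715,293),(375,328)]])
print("jar top", [np.round(atz(t,265+u/5,125+v/5,.025),4)[:2] for u,v in [(40,416),(152,416),(95,395),(95,442)]])
print("base front",[np.round(atz(t,265+u/5,125+v/5,.02),4)[:2].tolist() for u,v in [(370,430),(690,402)]])
a=crop(t["color"],325,128,415,213,6); b=crop(s["color"],265,140,345,215,6)
a=cv2.convertScaleAbs(a,alpha=1.5,beta=-80);b=cv2.convertScaleAbs(b,alpha=1.5,beta=-80)
h=max(a.shape[0],b.shape[0]); 
o=np.zeros((h,a.shape[1]+b.shape[1],3),np.uint8);o[:a.shape[0],:a.shape[1]]=a;o[:b.shape[0],a.shape[1]:]=b
o=cv2.resize(o,None,fx=.78,fy=.78);print(o.shape);cv2.imwrite("pics/hood.png",o)
E
```

```text
hood [[0.7427, -0.0693], [0.764, -0.3528], [0.5636, -0.3655], [0.5415, -0.0856]]
jar top [array([0.4818, 0.1986]), array([0.4794, 0.1014]), array([0.4989, 0.1505]), array([0.458 , 0.1514])]
base front [[0.4627, -0.0883], [0.4802, -0.3696]]
(398, 796, 3)
```

View pics/hood.png

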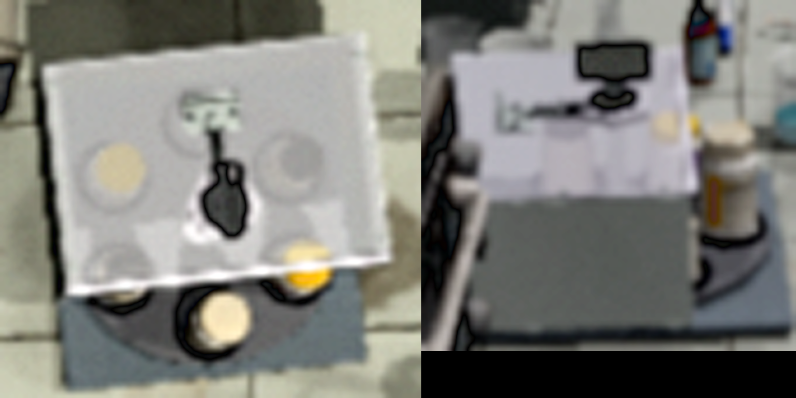

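```bash
python3 - <<'E'
from h import *
import pickle
C=pickle.load(open("c0.pkl","rb")); t,s=C["top"],C["side"]
ax=np.array([.6144,-.2209]); 
f=4.68
for al in (0,4.3,10,20):
  a=np.radians(al); d=np.array([np.cos(a),np.sin(a)])
  for k in (-.032,0,.032):
    p=np.r_[ax+k*d,.19]; print(al,k,(px(t,p)-[325,128])*f,(px(s,p)-[265,140])*f+[421,0])
# segmentation of dark pixels of bar in both
for n,c,b in (("top",t,(360,155,385,182)),("side",s,(290,140,320,168))):
  g=c["color"][b[1]:b[3],b[0]:b[2]].max(2); m=(g<75)
  for row in g: print(" ".join("%3d"%x for x in row))
  print()
E
```

```text
0 -0.032 [233.05046221 235.62253541] [648.31395104  60.03269946]
0 0 [231.73178659 198.1490064 ] [609.8150123   59.86845508]
0 0.032 [230.41641199 160.76928435] [571.33955854  59.7043109 ]
4.3 -0.032 [235.86808149 235.45033082] [648.3483155   58.86735227]
4.3 0 [231.73178659 198.1490064 ] [609.8150123   59.86845508]
4.3 0.032 [227.60560957 160.93892559] [571.22458397  60.87104203]
10 -0.032 [239.56420465 234.89834005] [648.06022909  57.33608714]
10 0 [231.73178659 198.1490064 ] [609.8150123   59.86845508]
10 0.032 [223.91776848 161.48600446] [571.40732413  62.41158091]
20 -0.032 [245.83846962 233.05648441] [646.65083686  54.72892196]
20 0 [231.73178659 198.1490064 ] [609.8150123   59.86845508]
20 0.032 [217.65506319 163.31566455] [572.6476651   65.05424403]
164 170 174 176 184 192 194 188 164 131 137 136 145 177 194 192 181 173 174 172 173 174 173 173 171
162 167 173 175 178 187 190 181 155 109  79  81 134 165 175 177 174 174 173 174 173 172 170 168 165
165 163 170 173 175 176 178 177 169 137  78  66 134 163 171 172 173 174 173 173 173 172 168 163 164
168 164 164 170 173 173 172 175 
[... 5028 characters left out ...]
 123 104  93  97 112 108  88  66  44  33  33  38  54  67  86 126 168 185 184 181 181 179 180 180 178
103 103 102 103 108 101  69  57  78 107 126 131 117  88  78  84  91 113 133 139 155 172 175 175 179 178 181 182 181 175
110 108 108 104 109 103  88  88 101 120 138 148 140 120 120 134 140 153 166 164 162 160 159 165 173 180 187 189 186 179
151 143 138 136 134 133 131 133 132 132 134 136 134 131 137 150 154 156 157 154 154 156 159 164 175 184 190 192 190 180
173 164 158 156 157 156 156 156 155 153 151 152 152 148 143 142 148 152 156 161 165 169 172 173 177 186 191 192 191 182
175 167 161 160 161 161 160 160 159 159 164 172 175 171 164 158 160 165 171 176 178 179 179 175 175 182 188 191 190 184
```

The hood picture shows the front seat at (220,320) holding a jar and the bar lying front to back (4° to world x) at the axis. A bar end must point at the empty seat and the front one is full, so the empty seat is at the back and needs a half turn.

>>> {"fn": "drive_tool", "kwargs": {
  "series": [
    [1,1,0,-0.258],
    [1,1,0,-0.258],
    [1,1,0,-0.258],
    [1,1,0,-0.258]
  ],
  "fingers": 87
}}

```text
time_s: 1.4
tcp_pos: [0.325, 0.4027, 0.2929]
ee_rot: [[0.997, 0.071, 0.0], [0.071, -0.997, 0.001], [0.0, -0.001, -1.0]]
wrist_force: [1.3, -0.1, 0.8]
gripper_width: 0.997
```

>>> {"fn": "drive_tool", "kwargs": {
  "series": [
    [0.34,0.89,0,0],
    [0.34,0.89,0,0]
  ]
}}

```text
time_s: 1.65
tcp_pos: [0.3734, 0.3014, 0.2924]
ee_rot: [[0.997, 0.075, 0.0], [0.075, -0.997, 0.0], [0.0, -0.0, -1.0]]
wrist_force: [0.7, 0.0, 0.1]
gripper_width: 0.995
```

>>> {"fn": "drive_tool", "kwargs": {
  "series": [
    [0.34,0.89,0,0],
    [0.34,0.89,0,0]
  ]
}}

```text
time_s: 1.9
tcp_pos: [0.4224, 0.1975, 0.2926]
ee_rot: [[0.997, 0.074, 0.001], [0.074, -0.997, 0.001], [0.001, -0.001, -1.0]]
wrist_force: [0.5, 0.8, 0.1]
gripper_width: 0.999
```

>>> {"fn": "drive_tool", "kwargs": {
  "series": [
    [0.34,0.89,0,0],
    [0.34,0.89,0,0]
  ]
}}

```text
time_s: 2.15
tcp_pos: [0.4714, 0.0938, 0.2926]
ee_rot: [[0.997, 0.074, 0.001], [0.074, -0.997, 0.0], [0.001, -0.0, -1.0]]
wrist_force: [-0.3, -0.5, -1.1]
gripper_width: 0.999
```

>>> {"fn": "drive_tool", "kwargs": {
  "series": [
    [0.34,0.89,0,0],
    [0.34,0.89,0,0]
  ]
}}

```text
time_s: 2.4
tcp_pos: [0.5203, -0.0099, 0.2924]
ee_rot: [[0.997, 0.073, 0.001], [0.073, -0.997, 0.0], [0.001, -0.0, -1.0]]
wrist_force: [-0.0, 1.5, -0.8]
gripper_width: 0.998
```

>>> {"fn": "drive_tool", "kwargs": {
  "series": [
    [0.34,0.89,0,0],
    [0.34,0.89,0,0]
  ]
}}

```text
time_s: 2.65
tcp_pos: [0.5691, -0.1136, 0.2922]
ee_rot: [[0.997, 0.073, 0.001], [0.073, -0.997, -0.0], [0.001, 0.0, -1.0]]
wrist_force: [1.2, 1.2, -0.0]
gripper_width: 0.999
```

>>> {"fn": "drive_tool", "kwargs": {
  "series": [
    [0.34,0.89,0,0],
    [0.34,0.89,0,0],
    [0.34,0.89,0,0]
  ]
}}

```text
time_s: 3.02
tcp_pos: [0.6176, -0.2182, 0.2904]
ee_rot: [[0.998, 0.069, -0.001], [0.069, -0.998, -0.0], [-0.001, 0.0, -1.0]]
wrist_force: [-0.3, 0.3, -0.4]
gripper_width: 0.997
```

>>> {"fn": "drive_tool", "kwargs": {
  "series": [
    [-0.035,0.012,0.1,0],
    [-0.035,0.012,0.2,0],
    [-0.035,0.012,0.3,0],
    [-0.035,0.012,0.38,0],
    [-0.035,0.012,0.38,0]
  ]
}}

```text
time_s: 3.65
tcp_pos: [0.6115, -0.217, 0.2456]
ee_rot: [[0.997, 0.075, -0.002], [0.075, -0.997, 0.0], [-0.002, -0.0, -1.0]]
wrist_force: [-1.0, -0.2, 0.1]
gripper_width: 1.003
```

>>> {"fn": "drive_tool", "kwargs": {
  "series": [
    [0,0,0,0],
    [0,0,0,0],
    [0,0,0,0],
    [0,0,0,0],
    [0,0,0,0],
    [0,0,0,0],
    [0,0,0,0],
    [0,0,0,0]
  ],
  "fingers": 10
}}

```text
time_s: 4.65
tcp_pos: [0.6121, -0.2193, 0.2466]
ee_rot: [[0.997, 0.073, 0.001], [0.073, -0.997, -0.003], [0.0, 0.003, -1.0]]
wrist_force: [1.4, -6.8, -1.5]
gripper_width: 0.23
```

```bash
python3 - <<'E'
from h import *
c=capture("side"); t=capture("top")
a=crop(c["color"],250,90,400,220,3);b=crop(t["color"],310,110,430,240,3)
o=np.zeros((390,810,3),np.uint8);o[:,:450]=a;o[:,450:]=b;cv2.imwrite("pics/g.png",o[:,:800])
s=telemetry.sense();print(s["gripper_width"]*87,s["wrist_force"],s["tcp_pos"],s["joints"])
E
```

```text
19.721745625498357 [ 1.15549537 -6.52158924 -2.22579875] [ 0.61206361 -0.2192637   0.24661593] [ -5.42324139  26.2875208    0.40432145   0.17099107 -64.07560478
  99.56678915]
```

View pics/g.png

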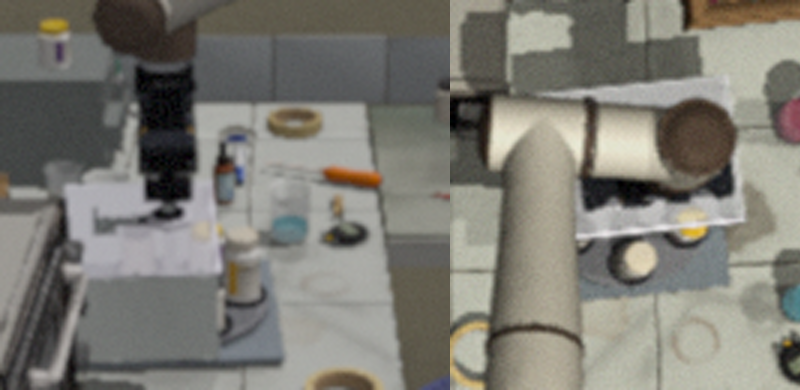

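The fingers hold the bar (19.7 mm). Turning it by 180°.

>>> {"fn": "drive_tool", "kwargs": {
  "series": [
    [0,0,0,0.03],
    [0,0,0,0.09],
    [0,0,0,0.15],
    [0,0,0,0.21],
    [0,0,0,0.27],
    [0,0,0,0.33],
    [0,0,0,0.39],
    [0,0,0,0.45],
    [0,0,0,0.5],
    [0,0,0,0.524]
  ]
}}

```text
time_s: 6.0
tcp_pos: [0.6125, -0.2191, 0.2467]
ee_rot: [[0.561, -0.828, 0.002], [-0.828, -0.561, -0.003], [0.003, 0.0, -1.0]]
wrist_force: [2.2, -5.8, -2.5]
gripper_width: 0.226
```

```bash
python3 - <<'E'
from h import *
s=telemetry.sense();print(s["gripper_width"]*87,s["wrist_force"],s["moment"],s["tcp_pos"],s["joints"])
c=capture("side");t=capture("top")
a=crop(c["color"],290,140,350,210,6);b=crop(t["color"],335,150,395,220,6)
cv2.imwrite("pics/g2.png",np.hstack([a,b]))
E
```

```text
19.629678385655353 [ 2.18387464 -5.83480114 -2.51492743] [-1.62848688 -0.56111122  0.32049955] [ 0.61248811 -0.21905748  0.24665692] [ -5.40416076  26.29474219   0.42605084   0.16148823 -64.029372
  39.45254493]
```

View pics/g2.png

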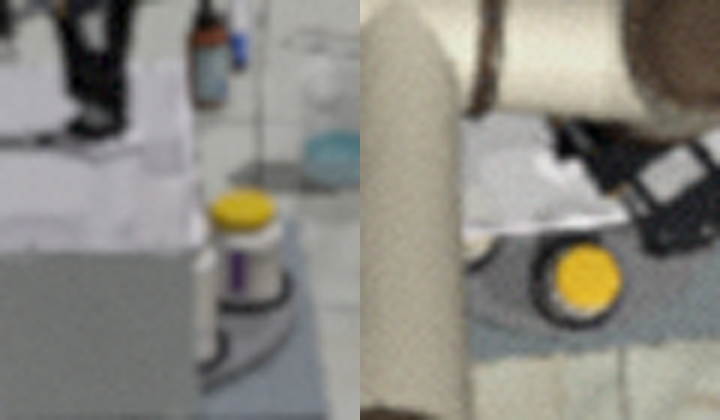

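It works: the yellow-capped jar that was at right-front is now in the front seat. Now the other 120°.

>>> {"fn": "drive_tool", "kwargs": {
  "series": [
    [0,0,0,0.03],
    [0,0,0,0.09],
    [0,0,0,0.15],
    [0,0,0,0.21],
    [0,0,0,0.27],
    [0,0,0,0.33],
    [0,0,0,0.39],
    [0,0,0,0.45],
    [0,0,0,0.5],
    [0,0,0,0.524]
  ]
}}

```text
time_s: 7.35
tcp_pos: [0.6127, -0.2189, 0.2467]
ee_rot: [[-0.437, -0.899, 0.002], [-0.899, 0.437, -0.002], [0.001, -0.003, -1.0]]
wrist_force: [2.8, -5.5, -1.2]
gripper_width: 0.226
```

>>> {"fn": "drive_tool", "kwargs": {
  "series": [
    [0,0,0,0.03],
    [0,0,0,0.09],
    [0,0,0,0.15],
    [0,0,0,0.21],
    [0,0,0,0.27],
    [0,0,0,0.33],
    [0,0,0,0.39],
    [0,0,0,0.45],
    [0,0,0,0.5],
    [0,0,0,0.524]
  ]
}}

```text
time_s: 8.6
tcp_pos: [0.613, -0.2192, 0.2467]
ee_rot: [[-0.998, -0.07, 0.003], [-0.07, 0.998, -0.003], [-0.003, -0.003, -1.0]]
wrist_force: [2.8, -6.9, -2.9]
gripper_width: 0.227
```

```bash
python3 - <<'E'
from h import *
s=telemetry.sense();print(s["gripper_width"]*87,s["wrist_force"],s["moment"],s["tcp_pos"],s["ee_rot"][:2,0],s["joints"])
c=capture("side");t=capture("top")
a=crop(c["color"],285,125,355,215,5);b=crop(t["color"],325,140,415,230,5)
cv2.imwrite("pics/g3.png",np.hstack([a,b]))
E
```

```text
19.786076800573927 [ 2.813631   -6.87970397 -2.86658924] [-1.68753964 -1.1077379   0.35026789] [ 0.61299228 -0.2191549   0.24667661] [-0.99753568 -0.07010432] [ -5.40846346  26.30927675   0.45274318   0.16216464 -63.95564329
 -80.64274971]
```

View pics/g3.png

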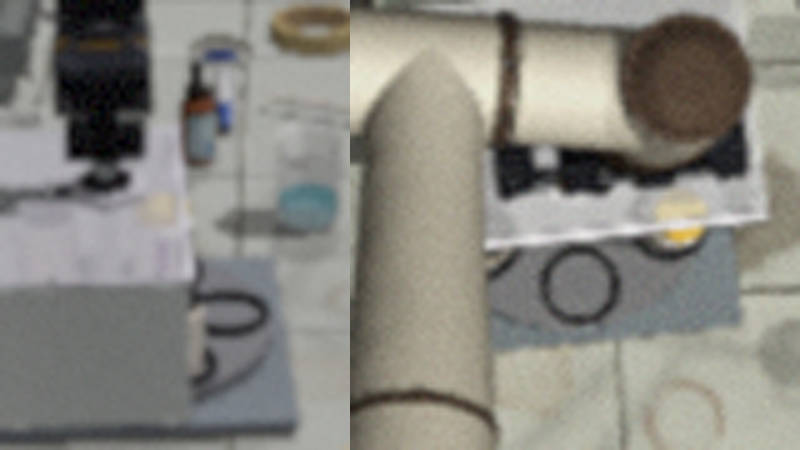

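The side/top crop shows the empty ring in the front seat at about (371,197) in the top image. I let go and rise.

>>> {"fn": "drive_tool", "kwargs": {
  "series": [
    [0,0,0,0],
    [0,0,0,0],
    [0,0,0,0],
    [0,0,0,0],
    [0,0,-0.2,0],
    [0,0,-0.45,0],
    [0,0,-0.45,0]
  ],
  "fingers": 70
}}

```text
time_s: 9.57
tcp_pos: [0.6129, -0.2176, 0.3038]
ee_rot: [[-0.997, -0.072, 0.006], [-0.072, 0.997, -0.001], [-0.006, -0.002, -1.0]]
wrist_force: [-0.0, -0.1, -0.0]
gripper_width: 0.798
```

```bash
python3 - <<'E'
from h import *
import pickle
C=pickle.load(open("c0.pkl","rb")); t=C["top"]; s=C["side"]
# jar mask top
u0,v0,u1,v1=268,196,302,220
g=t["color"][v0:v1,u0:u1].astype(int)
print("mean brightness rows")
for row in g.min(2): print(" ".join("%3d"%x for x in row))
L=[capture("top") for _ in range(6)]; n=L[0]; n["color"]=np.mean([l["color"] for l in L],0).astype(np.uint8)
pickle.dump(n,open("c1.pkl","wb"))
g=n["color"].max(2)[184:212,352:392]
m=(g<75).astype(np.uint8); k,lab,st,ce=cv2.connectedComponentsWithStats(m)
for i in range(1,k):
  if st[i][4]>20:
    ys,xs=np.where(lab==i); print(st[i],ce[i]+[352,184])
    e=cv2.fitEllipse(np.c_[xs,ys].astype(np.float32)); x=(st[i][0]+st[i][2]/2-.5+352, st[i][1]+st[i][3]/2-.5+184); print(e,x,atz(n,*x,.036), atz(n,e[0][0]+352,e[0][1]+184,.036))
print(px(n,[.5197,-.2281,.036]))
print(telemetry.sense()["tcp_pos"])
E
```

```text
mean brightness rows
 94  95  94  93  95  94 106 151 171 170 171 171 171 170 171 170 171 171 170 171 171 169 171 171 172 172 170 172 171 170 169 169 167 168
 94  94  93  94  97  96 105 139 156 155 155 156 155 155 156 156 155 155 157 156 156 154 156 155 156 156 167 170 169 170 169 169 168 166
 93  98  95  94  93  96  97 105 107 110 106 107 106 109 110 107 108 108 107 108 108 106 109 109 106 115 141 163 169 171 167 169 167 166
 93  95  94  95  96  97  94  94  92  91  91  91  89  91  90  90  91  90  92  95  95  94  94  93  90  88 107 147 160 162 160 159 156 157
 84  88  86  86  89  87  87  86  83  83  79  81  81  80  78  79  83  85  88  87  91  87  89  90  85  75  83 121 137 138 136 134 128 127
 69  70  68  76  79  75  66  58  58  58  53  53  56  55  51  52  56  63  64  65  67  68  69  65  64  64  77 110 128 128 129 126 128 123
 75  72  74  83  91  90  75  64  64  61  61  64  74  74  75  72  72  73  75  77  79  80  81  76  73  75  90 140 162 166 164 165 163 164
 86  74  69  72  77  75  78  81  78  70  80 100 107 109 107 106 106 104 103 103 101 102 101 100  97  93 102 144 169 173 174 172
[... 2074 characters left out ...]
76 177 176 177 180 175 176 179 180 179 177 179 179 178 182 181 180 180 180 181 182 181 180 180 182 180 181 180
[11  5 16 16 70] [370.84285714 196.28571429]
((18.4883975982666, 12.53154468536377), (14.287233352661133, 14.544307708740234), 134.84239196777344) (np.float64(370.5), np.float64(196.5)) [ 0.52161878 -0.22576915  0.036     ] [ 0.52148278 -0.22571397  0.036     ]
[29  4 11  4 21] [386.04761905 189.76190476]
((33.966976165771484, 5.542115211486816), (2.7461204528808594, 9.057994842529297), 101.2927017211914) (np.float64(386.0), np.float64(189.5)) [ 0.55047734 -0.29434624  0.036     ] [ 0.55029709 -0.29419551  0.036     ]
[371.05066392 196.92767492]
[ 0.61155558 -0.21732221  0.29940042]
```

The ring centre is at (0.521, -0.226), within 2 mm of the loading place derived from the hood, so the seat has clicked home. Next, over to the jar.

>>> {"fn": "drive_tool", "kwargs": {
  "series": [
    [0.215,0.805,0,0],
    [0.215,0.805,0,0]
  ],
  "fingers": 87
}}

```text
time_s: 10.12
tcp_pos: [0.5783, -0.1216, 0.2997]
ee_rot: [[-0.997, -0.072, -0.002], [-0.072, 0.997, 0.0], [0.002, 0.0, -1.0]]
wrist_force: [-0.0, -0.2, 0.4]
gripper_width: 0.94
```

>>> {"fn": "drive_tool", "kwargs": {
  "series": [
    [0.215,0.805,0,0],
    [0.215,0.805,0,0]
  ]
}}

```text
time_s: 10.38
tcp_pos: [0.5454, -0.0266, 0.3002]
ee_rot: [[-0.997, -0.073, -0.001], [-0.073, 0.997, -0.0], [0.001, 0.0, -1.0]]
wrist_force: [0.4, -0.2, 0.0]
gripper_width: 0.99
```

>>> {"fn": "drive_tool", "kwargs": {
  "series": [
    [0.215,0.805,0,0],
    [0.215,0.805,0,0]
  ]
}}

```text
time_s: 10.62
tcp_pos: [0.5128, 0.0679, 0.3003]
ee_rot: [[-0.997, -0.073, -0.001], [-0.073, 0.997, -0.0], [0.001, -0.0, -1.0]]
wrist_force: [-0.2, -0.7, 0.4]
gripper_width: 1.0
```

>>> {"fn": "drive_tool", "kwargs": {
  "series": [
    [0.215,0.805,0,-0.08],
    [0.215,0.805,0,-0.17],
    [0.215,0.805,0.1,-0.26],
    [0.215,0.805,0.2,-0.35],
    [0.215,0.805,0.3,-0.44],
    [0.215,0.805,0.4,-0.53],
    [0.215,0.805,0.5,-0.62],
    [0.215,0.805,0.6,-0.719],
    [0.215,0.805,0.7,-0.719],
    [0.215,0.805,0.7,-0.719]
  ]
}}

```text
time_s: 11.88
tcp_pos: [0.4807, 0.1602, 0.2154]
ee_rot: [[-0.064, -0.998, -0.002], [-0.998, 0.064, -0.002], [0.002, 0.002, -1.0]]
wrist_force: [0.8, 0.2, -0.5]
gripper_width: 1.003
```

```bash
python3 - <<'E'
from h import *
s=telemetry.sense();print(s["time_s"],s["tcp_pos"],s["ee_rot"],s["joints"])
c=capture("side");t=capture("top")
a=crop(c["color"],300,190,390,290,4);b=crop(t["color"],240,165,340,265,4)
cv2.imwrite("pics/j1.png",np.hstack([a,b]))
# jar silhouette side image rows: predicted axis ends
d=np.array([.06,1,0]);d/=np.linalg.norm(d);cc=np.array([.4797,.1505,.025])
for k in(-.0475,0,.0475): print(px(c,cc+k*d),(px(c,cc+k*d)-[300,190])*4)
E
```

```text
11.875 [0.4807154  0.16018856 0.2154252 ] [[-0.06370692 -0.99796568 -0.00243668]
 [-0.99796714  0.06371087 -0.00158289]
 [ 0.00173491  0.00233088 -0.99999578]] [ 3.68074528e+01  1.48812362e+01 -2.22023066e+01 -1.37979865e-02
 -5.30825749e+01 -4.04518812e+01]
[340.18913929 233.96005411] [160.75655716 175.84021646]
[339.29309688 241.48300193] [157.17238754 205.93200774]
[338.35386465 249.36856076] [153.4154586  237.47424305]
```

View pics/j1.png

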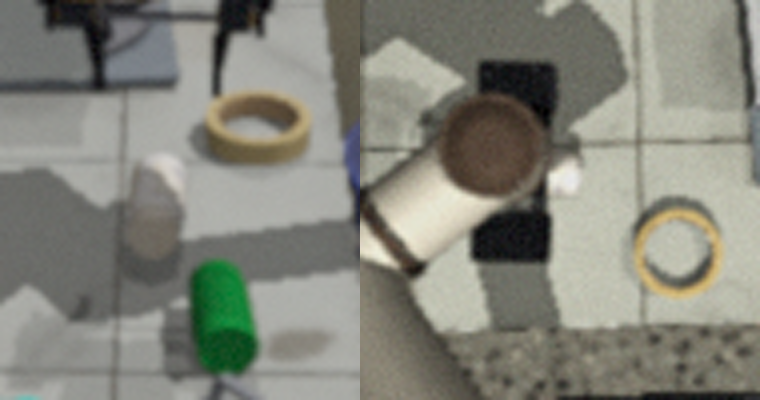

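The side crop has the jar centred at about (157,205), as predicted. I descend and grip near the cap side.

>>> {"fn": "drive_tool", "kwargs": {
  "series": [
    [0,0,0.25,0],
    [0,0,0.5,0],
    [0,0,0.75,0],
    [0,0,1,0],
    [0,0,1,0]
  ]
}}

```text
time_s: 12.6
tcp_pos: [0.4805, 0.16, 0.0954]
ee_rot: [[-0.062, -0.998, -0.003], [-0.998, 0.062, -0.002], [0.003, 0.003, -1.0]]
wrist_force: [0.1, -0.2, -0.3]
gripper_width: 1.0
```

>>> {"fn": "drive_tool", "kwargs": {
  "series": [
    [0,0,0.1,0],
    [0,0,0.15,0],
    [0,0,0.15,0]
  ]
}}

```text
time_s: 12.98
tcp_pos: [0.4813, 0.1606, 0.0788]
ee_rot: [[-0.061, -0.998, 0.0], [-0.998, 0.061, 0.0], [-0.0, -0.0, -1.0]]
wrist_force: [-0.2, -0.7, 0.1]
gripper_width: 1.002
```

>>> {"fn": "drive_tool", "kwargs": {
  "series": [
    [0,0,0,0],
    [0,0,0,0],
    [0,0,0,0],
    [0,0,0,0],
    [0,0,0,0],
    [0,0,0,0]
  ],
  "fingers": 35
}}

```text
time_s: 13.72
tcp_pos: [0.4814, 0.1606, 0.0787]
ee_rot: [[-0.061, -0.998, 0.0], [-0.998, 0.061, 0.0], [-0.0, -0.0, -1.0]]
wrist_force: [0.9, 0.8, -0.2]
gripper_width: 0.568
```

>>> {"fn": "drive_tool", "kwargs": {
  "series": [
    [0,0,-0.2,0],
    [0,0,-0.4,0],
    [0,0,-0.6,0],
    [0,0,-0.8,0],
    [0,0,-0.95,0],
    [0,0,-0.95,0]
  ]
}}

```text
time_s: 14.48
tcp_pos: [0.4815, 0.1608, 0.1935]
ee_rot: [[-0.061, -0.998, 0.002], [-0.998, 0.061, 0.002], [-0.002, -0.002, -1.0]]
wrist_force: [-0.3, -0.2, -1.7]
gripper_width: 0.563
```

```bash
python3 - <<'E'
from h import *
s=telemetry.sense();print(s["time_s"],s["gripper_width"]*87,s["tcp_pos"],s["ee_rot"],s["wrist_force"],s["moment"])
c=capture("side");t=capture("top")
a=crop(c["color"],290,150,390,270,4);b=crop(t["color"],240,165,340,265,4)
o=np.zeros((480,800,3),np.uint8);o[:,:400]=a;o[:400,400:]=b
cv2.imwrite("pics/j2.png",o)
E
```

```text
14.475 48.99732975190199 [0.48153959 0.1608098  0.19353578] [[-0.06103453 -0.99813356  0.00204381]
 [-0.99813404  0.06103799  0.00167117]
 [-0.0017928  -0.001938   -0.99999652]] [-0.25029668 -0.16251401 -1.67548654] [ 0.04659005 -0.0328224  -0.00350493]
```

View pics/j2.png

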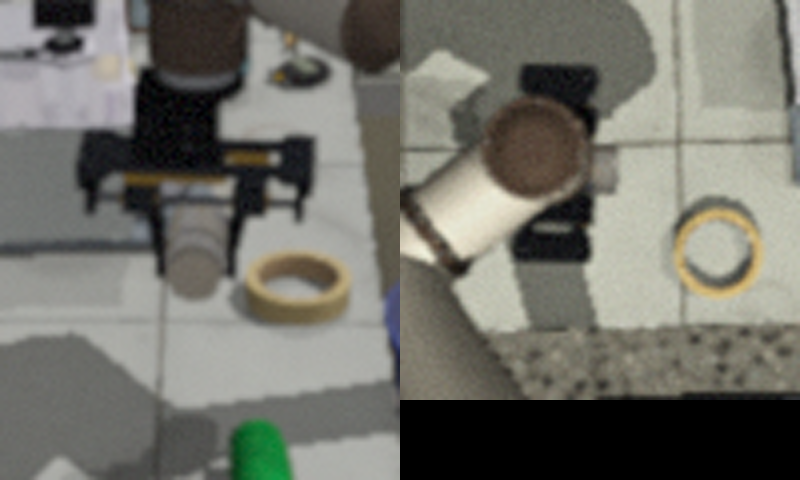

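The side crop (190,240) shows the jar still level in the grip, so it does not swing under its own weight. The tool can only turn about the vertical. I will therefore tilt the jar by lowering its cap side onto the hood's front edge, just before the seat.

>>> {"fn": "drive_tool", "kwargs": {
  "series": [
    [0.2,-0.04,-0.25,0],
    [0.4,-0.07,-0.46,0],
    [0.8,-0.141,-0.46,0],
    [0.8,-0.141,-0.46,0]
  ]
}}

```text
time_s: 15.08
tcp_pos: [0.4915, 0.0613, 0.2465]
ee_rot: [[-0.065, -0.998, -0.003], [-0.998, 0.065, -0.001], [0.001, 0.003, -1.0]]
wrist_force: [1.0, -0.5, -1.8]
gripper_width: 0.568
```

>>> {"fn": "drive_tool", "kwargs": {
  "series": [
    [0.4,-0.07,0,0],
    [0.8,-0.141,0,0],
    [0.8,-0.141,0,0]
  ]
}}

```text
time_s: 15.45
tcp_pos: [0.5029, -0.0351, 0.2463]
ee_rot: [[-0.065, -0.998, -0.003], [-0.998, 0.065, -0.001], [0.001, 0.003, -1.0]]
wrist_force: [-0.0, -0.3, -2.0]
gripper_width: 0.569
```

>>> {"fn": "drive_tool", "kwargs": {
  "series": [
    [0.4,-0.07,0,0.07],
    [0.8,-0.141,0,0.15],
    [0.8,-0.141,0,0.23],
    [0.8,-0.141,0,0.31],
    [0.8,-0.141,0,0.39],
    [0.8,-0.141,0,0.47],
    [0.8,-0.141,0,0.55],
    [0.8,-0.141,0,0.64],
    [0.8,-0.141,0,0.717],
    [0.8,-0.141,0,0.717]
  ]
}}

```text
time_s: 16.7
tcp_pos: [0.5143, -0.129, 0.2468]
ee_rot: [[-0.997, -0.079, -0.002], [-0.079, 0.997, 0.0], [0.002, 0.0, -1.0]]
wrist_force: [1.3, -0.9, -1.7]
gripper_width: 0.564
```

>>> {"fn": "drive_tool", "kwargs": {
  "series": [
    [-0.029,-0.4,0,0],
    [-0.029,-0.827,0,0],
    [-0.029,-0.827,0,0],
    [-0.029,-0.827,0.1,0],
    [-0.029,-0.827,0.2,0],
    [-0.029,-0.827,0.2,0]
  ]
}}

```text
time_s: 17.45
tcp_pos: [0.5246, -0.2275, 0.2221]
ee_rot: [[-0.997, -0.077, -0.004], [-0.077, 0.997, 0.001], [0.004, 0.001, -1.0]]
wrist_force: [-0.2, -0.1, -1.3]
gripper_width: 0.57
```

>>> {"fn": "drive_tool", "kwargs": {
  "series": [
    [0,0,0.03,0],
    [0,0,0.06,0],
    [0,0,0.09,0],
    [0,0,0.12,0],
    [0,0,0.15,0],
    [0,0,0.15,0]
  ]
}}

```text
time_s: 18.2
tcp_pos: [0.5225, -0.2288, 0.207]
ee_rot: [[-0.997, -0.076, -0.007], [-0.076, 0.997, 0.0], [0.006, 0.001, -1.0]]
wrist_force: [-8.7, 1.1, 7.9]
gripper_width: 0.567
```

```bash
python3 - <<'E'
from h import *
s=telemetry.sense();print(s["time_s"],s["gripper_width"]*87,s["tcp_pos"],s["ee_rot"][:,0],s["wrist_force"],s["moment"])
E
```

```text
18.2 49.36191217329118 [ 0.52249294 -0.22880546  0.20697392] [-0.99709728 -0.07586061  0.00649495] [-8.71912596  1.07914959  7.93532431] [0.40939635 2.26089658 0.05934873]
```

>>> {"fn": "drive_tool", "kwargs": {
  "series": [
    [0.01,0,0.03,0],
    [0.02,0,0.06,0],
    [0.02,0,0.1,0],
    [0.02,0,0.1,0]
  ]
}}

```text
time_s: 18.7
tcp_pos: [0.521, -0.2289, 0.194]
ee_rot: [[-0.997, -0.075, -0.005], [-0.075, 0.997, 0.0], [0.004, 0.001, -1.0]]
wrist_force: [-5.5, 1.0, 3.2]
gripper_width: 0.559
```

```bash
python3 - <<'E'
from h import *
s=telemetry.sense();print(s["time_s"],s["gripper_width"]*87,s["tcp_pos"],s["ee_rot"][:,0],s["wrist_force"],s["moment"])
c=capture("side");t=capture("top")
a=crop(c["color"],280,110,380,220,5)
b=crop(t["color"],350,180,400,220,5)
o=np.zeros((550,800,3),np.uint8);o[:,:500]=a;o[:200,500:750]=b
cv2.imwrite("pics/j3.png",o)
E
```

```text
18.7 48.66683301976472 [ 0.52100776 -0.22893912  0.19396443] [-0.99713619 -0.07549281  0.00449979] [-5.46056249  0.9581343   3.24431965] [0.15142218 1.31049832 0.00981911]
```

The force angle suggests the jar is tilting (about 45–50°). I continue.

>>> {"fn": "drive_tool", "kwargs": {
  "series": [
    [0,0,0.03,0],
    [0,0,0.06,0],
    [0,0,0.09,0],
    [0,0,0.12,0],
    [0,0,0.15,0],
    [0,0,0.15,0]
  ]
}}

```text
time_s: 19.55
tcp_pos: [0.5215, -0.2295, 0.1773]
ee_rot: [[-0.997, -0.076, -0.003], [-0.076, 0.997, -0.001], [0.003, -0.001, -1.0]]
wrist_force: [-7.6, -0.8, 6.7]
gripper_width: 0.567
```

```bash
python3 - <<'E'
from h import *
s=telemetry.sense();print(s["time_s"],s["gripper_width"]*87,s["tcp_pos"],s["ee_rot"][:,0],s["wrist_force"],s["moment"])
L=[capture("side") for _ in range(4)];im=np.mean([l["color"] for l in L],0).astype(np.uint8)
t=capture("top")
a=crop(im,280,110,380,220,5)
b=crop(t["color"],345,175,405,225,5)
o=np.zeros((550,800,3),np.uint8);o[:,:500]=a;o[:250,500:800]=b
cv2.imwrite("pics/j4.png",o)
E
```

```text
19.55 49.33893626190674 [ 0.52147837 -0.22945433  0.17732071] [-0.9971183  -0.0758127   0.00274458] [-7.57982764 -0.77128894  6.68336017] [-0.32671201  1.4428033  -0.01191165]
```

View pics/j4.png

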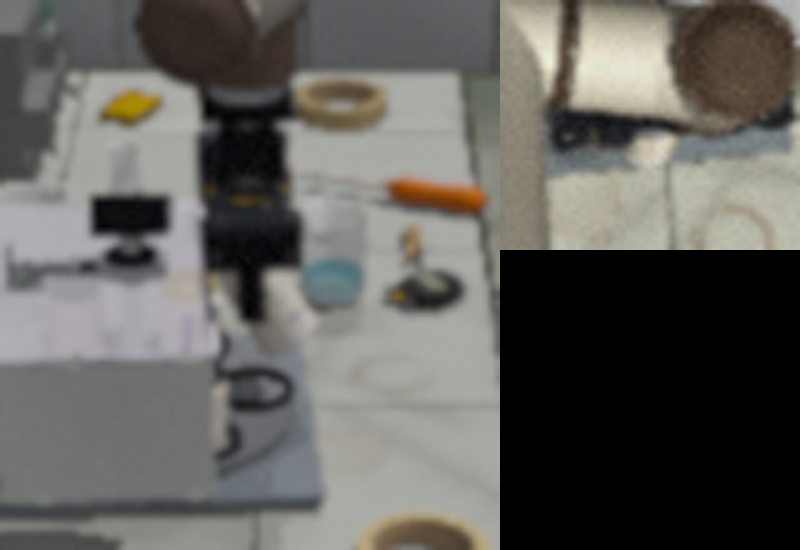

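The side crop shows the jar tilted about 50°, cap up towards the hood at (225,290) and base at (290,330). I push it further onto the edge to steepen it.

>>> {"fn": "drive_tool", "kwargs": {
  "series": [
    [0,0,0.03,0],
    [-0.015,0,0.05,0],
    [-0.03,0,0.06,0],
    [-0.045,0,0.06,0],
    [-0.06,0,0.06,0],
    [-0.06,0,0.06,0]
  ]
}}

```text
time_s: 20.55
tcp_pos: [0.5235, -0.2288, 0.1678]
ee_rot: [[-0.997, -0.074, -0.016], [-0.074, 0.997, 0.002], [0.016, 0.003, -1.0]]
wrist_force: [-15.3, -2.9, 7.3]
gripper_width: 0.569
```

```bash
python3 - <<'E'
from h import *
s=telemetry.sense();print(s["time_s"],s["gripper_width"]*87,s["tcp_pos"],s["ee_rot"][:,0],s["wrist_force"],s["moment"])
L=[capture("side") for _ in range(4)];im=np.mean([l["color"] for l in L],0).astype(np.uint8)
cv2.imwrite("pics/j5.png",im)
# base-face contour of jar: bright pixels below fingers; report for each column lowest bright row
g=im.astype(int)
for v in range(158,184): print(v," ".join("%3d"%x for x in g[v,322:350].min(1)))
E
```

```text
20.55 49.47810534678383 [ 0.52351808 -0.22882611  0.16782484] [-0.99714164 -0.07378556  0.01625545] [-15.27135377  -2.91480632   7.29854466] [-0.51577503  3.83342048 -0.01911131]
158  24  24  26  25  23  20  23  23  21  24  21  22  23  23  16  16  33  75 118 142 143 134 130 129 132 136 137 137
159  17  13  15  19  17  18  20  19  17  14  17  13  14  20  16  13  27  70 117 143 149 148 143 137 135 134 134 136
160  15   7  10  12  14  10   9  14  15  15  12  11  14  13  12   9  27  66 114 140 148 149 144 138 135 133 133 133
161  11   9   6   9  12  10   9  13   7   9  10   9  10  10  10  19  30  67 113 139 144 139 131 125 121 119 122 125
162  22  21  14  13   8  11   8   8  11  11   9   9  12  10  20  29  38  69 108 129 126 115 103  96  90  90  93  99
163  29  21  11   5  13   7  10   8   3   9  13  10  10  10  18  31  41  61  93 104  98  92  88  83  81  79  80  81
164  28  18  12   7   9   6  12   9   8  11  12  20  15  23  29  41  44  62  81  90  90  88  90  88  87  87  82  81
165  24  25  25  27  21  19   9   8  15  20  42  61  60  65  72  69  70  83  94  92  95  96  97  98  97  95  
[... 1394 characters left out ...]
 152
178 172 156  94  73 104 113 105  90  91  97 102 106 110 118 130 141 152 160 167 168 160 155 152 151 153 155 158 159
179 169 152  93  76 106 118 115 101  91  96 102 105 110 116 127 138 150 157 161 163 158 155 153 153 155 158 159 161
180 153 130  81  81 110 121 120 111  95  95 101 106 109 114 122 134 145 149 151 153 152 152 151 153 156 158 160 161
181 122  97  80 101 118 121 120 114 103  94 101 106 110 114 117 127 137 141 141 147 151 150 152 154 157 160 161 162
182  99  72  85 112 119 116 111 105  94  88  94 102 107 111 116 121 124 125 130 142 148 150 151 154 159 160 161 161
183  93  62  76  99 100  94  82  75  68  65  71  84  92  98 110 119 121 122 129 140 148 150 152 154 157 159 161 158
```

The silhouette edge now puts the jar at about 72°. I back away from the hood to clear worktop in front of the carousel and square the base on it.

>>> {"fn": "drive_tool", "kwargs": {
  "series": [
    [0.15,0,0,0],
    [0.35,0,0,0],
    [0.6,0.15,0,0],
    [0.87,0.31,0,0],
    [0.87,0.31,0.1,0],
    [0.87,0.31,0.25,0],
    [0.87,0.31,0.4,0],
    [0.87,0.31,0.4,0]
  ]
}}

```text
time_s: 21.75
tcp_pos: [0.4234, -0.1992, 0.1195]
ee_rot: [[-0.997, -0.076, -0.002], [-0.076, 0.997, 0.0], [0.002, 0.0, -1.0]]
wrist_force: [0.1, 0.8, -0.6]
gripper_width: 0.567
```

```bash
python3 - <<'E'
from h import *
s=telemetry.sense();print(s["time_s"],s["gripper_width"]*87,s["tcp_pos"],s["ee_rot"][:,0],s["wrist_force"],s["moment"])
L=[capture("side") for _ in range(4)];im=np.mean([l["color"] for l in L],0).astype(np.uint8)
cv2.imwrite("pics/j6.png",im)
c=L[0];p=s["tcp_pos"].copy();p[2]-=.051
for dx,dz in((0,0),(-.03,-.05),(.03,-.05)): print(px(c,p+[dx,0,dz]))
q=px(c,p+[0,0,-.035]).astype(int)
g=im.astype(int)
print(q[0]-16)
for v in range(q[1]-12,q[1]+18): print(v," ".join("%3d"%x for x in g[v,q[0]-16:q[0]+14].min(1)))
E
```

```text
21.75 49.36592895925421 [ 0.42338342 -0.19919059  0.11948868] [-0.997118   -0.0758362   0.00213783] [ 0.09813621  0.79452931 -0.55451085] [-0.00898068 -0.20415722 -0.01641061]
[354.09061195 183.44931906]
[361.37818271 194.62222198]
[346.37546096 194.53511587]
337
179 124 125 134 151 159 158 155 155 152 130  70  25  21  20  15  13   7   6  13  13   7  13  18  20  22  25  31  38  68 126
180 122 124 132 149 156 154 153 153 152 132  78  42  30  28  23  20  13  13   8  15  25  46  62  67  65  68  78  83  93 134
181 123 124 128 140 150 152 152 152 153 142 117  89  68  61  57  37  15   9   8  22  58  94 114 123 125 125 131 132 136 150
182 122 124 123 132 142 149 151 152 154 155 147 128  99  88  80  56  22   7  14  30  77 122 147 155 159 158 157 159 160 163
183 114 122 123 129 140 148 153 152 156 158 158 143 114  96  89  60  27   9  11  32  77 123 150 160 164 164 163 162 162 164
184  92 106 111 123 141 150 151 153 155 158 157 150 127  98  84  60  25   5   6  27  68 113 142 156 161 165 164 163 161 161
185  54  69  85 109 138 151 154 157 156 157 157 153 137 103  76  51  21  12   7  19  56  99 
[... 2183 characters left out ...]
 135 137 139 139 138 138 137 139 138 142 144 146 148 146 145 147 150 153 156 157
204  74  78  83  88  86  77  95 126 139 142 142 142 142 141 140 140 140 141 144 145 147 147 146 147 150 156 160 160 159 159
205  70  70  73  73  70  68  86 118 140 143 144 145 144 144 143 143 145 145 147 147 147 146 147 151 157 162 162 162 161 161
206  75  76  75  71  64  70  87 118 138 146 147 147 148 147 146 145 146 148 148 147 146 147 150 157 164 164 163 163 163 163
207  97  98  99  92  85  89 102 116 135 146 147 147 146 148 147 148 146 147 146 146 147 149 154 163 166 166 165 165 164 164
208 114 113 114 109 102 100 102 116 135 145 148 148 148 148 149 148 148 147 147 147 148 149 154 163 168 166 166 165 166 165
```

>>> {"fn": "drive_tool", "kwargs": {
  "series": [
    [0,0,0.02,0],
    [0,0,0.04,0],
    [0,0,0.06,0],
    [0,0,0.06,0]
  ]
}}

```text
time_s: 22.45
tcp_pos: [0.4231, -0.1991, 0.1132]
ee_rot: [[-0.997, -0.076, -0.001], [-0.076, 0.997, 0.0], [0.001, 0.0, -1.0]]
wrist_force: [-0.3, 1.4, -1.5]
gripper_width: 0.57
```

>>> {"fn": "drive_tool", "kwargs": {
  "series": [
    [0,0,0.015,0],
    [0,0,0.03,0],
    [0,0,0.03,0]
  ]
}}

```text
time_s: 22.82
tcp_pos: [0.4237, -0.1992, 0.1112]
ee_rot: [[-0.997, -0.077, 0.001], [-0.077, 0.997, -0.001], [-0.001, -0.001, -1.0]]
wrist_force: [-1.4, 1.8, 9.5]
gripper_width: 0.569
```

>>> {"fn": "drive_tool", "kwargs": {
  "series": [
    [0.02,0,0.002,0],
    [0.043,0,0.006,0],
    [0.065,0,0.01,0],
    [0.085,0,0.015,0],
    [0.107,0,0.021,0],
    [0.127,0,0.028,0],
    [0.148,0,0.036,0],
    [0.165,0,0.043,0],
    [0.165,0,0.043,0]
  ]
}}

```text
time_s: 23.95
tcp_pos: [0.4122, -0.2014, 0.1103]
ee_rot: [[-0.997, -0.08, 0.022], [-0.08, 0.997, -0.004], [-0.021, -0.006, -1.0]]
wrist_force: [3.9, 3.6, 23.9]
gripper_width: 0.57
```

```bash
python3 - <<'E'
from h import *
s=telemetry.sense();print(s["time_s"],s["gripper_width"]*87,s["tcp_pos"],s["ee_rot"][:,0],s["wrist_force"],s["moment"])
L=[capture("side") for _ in range(4)];im=np.mean([l["color"] for l in L],0).astype(np.uint8)
cv2.imwrite("pics/j7.png",im)
c=L[0];p=s["tcp_pos"].copy();p[2]-=.051
print(px(c,p))
q=px(c,p+[0,0,-.035]).astype(int)
g=im.astype(int)
print(q[0]-16)
for v in range(q[1]-14,q[1]+18): print(v," ".join("%3d"%x for x in g[v,q[0]-16:q[0]+14].min(1)))
E
```

```text
23.95 49.56455194188045 [ 0.41219452 -0.2014483   0.11025739] [-0.9965619  -0.08006997 -0.02128809] [ 3.90114883  3.64043204 23.92888127] [ 1.49454985 -1.59961317 -0.00688757]
[356.861506   185.27800093]
340
179 151 158 158 154 154 154 157 158 149 117  61  26  21  17  10   8  12  11   9   9  13  14  12   8   6  10  16  22  49 102
180 148 155 155 152 152 153 157 160 158 133  77  33  34  24  11  11  11   7  12  11  13   5   9  10  12  12  23  32  57 114
181 140 151 152 152 152 155 159 161 160 139  81  30  24  20  12  13  13   7   7   8  10   9  12   6  10  14  14  24  59 122
182 132 141 149 152 152 155 158 161 161 142  91  40  24  24  21  17  12  10   9  12  28  43  49  50  51  53  52  53  79 128
183 128 140 150 150 152 155 158 162 161 147 114  72  56  54  48  29   8   9   8  26  65  94 108 112 115 116 116 118 124 145
184 118 137 149 152 153 156 157 159 159 152 130 103  83  84  74  42  16   8   8  36  87 127 144 152 154 155 155 158 160 163
185 101 132 150 155 155 157 157 157 156 153 139 116  97  95  83  48  17   7  12  34  87 130 150 156 157 158 161 163 165 165
186  90 126 149 156 159 
[... 2375 characters left out ...]
 144 144 144 145 146 147 147 146 146 146 146 146 148 155 161 162 161 160 158 156
206  77  77  77  71  84 116 141 144 144 148 147 146 146 147 147 147 147 146 148 146 146 147 151 157 163 163 163 162 161 159
207  99  99  96  93  98 122 141 146 146 147 147 148 148 147 146 147 147 146 146 146 149 151 150 155 163 165 164 164 164 162
208 114 112 110 108 105 113 123 129 133 139 147 148 147 148 147 146 146 147 145 147 151 151 150 154 164 166 165 164 164 163
209  99  98  97  94 101 113 120 124 125 136 145 147 148 148 148 148 146 149 147 148 148 148 149 155 165 166 167 166 166 164
210  73  73  74  84 108 129 141 142 142 145 147 148 148 148 147 148 149 147 147 147 148 147 149 155 163 166 167 167 166 166
```

The silhouette now leans about 14° from vertical, so the jar will right itself on its base. I relax the arm strain and let go.

>>> {"fn": "drive_tool", "kwargs": {
  "series": [
    [-0.03,0,-0.02,0],
    [-0.06,0,-0.03,0]
  ]
}}

```text
time_s: 24.4
tcp_pos: [0.4139, -0.2009, 0.1107]
ee_rot: [[-0.997, -0.078, 0.008], [-0.078, 0.997, -0.003], [-0.007, -0.003, -1.0]]
wrist_force: [-1.3, -4.4, 5.9]
gripper_width: 0.567
```

>>> {"fn": "drive_tool", "kwargs": {
  "series": [
    [0,0,0,0],
    [0,0,0,0],
    [0,0,0,0],
    [0,0,0,0],
    [0,0,0,0],
    [0,0,0,0]
  ],
  "fingers": 56
}}

```text
time_s: 25.15
tcp_pos: [0.4106, -0.2001, 0.1082]
ee_rot: [[-0.997, -0.076, -0.0], [-0.076, 0.997, 0.0], [0.0, 0.0, -1.0]]
wrist_force: [0.7, 0.1, -0.7]
gripper_width: 0.639
```

```bash
python3 - <<'E'
from h import *
s=telemetry.sense();print(s["time_s"],s["gripper_width"]*87,s["tcp_pos"],s["ee_rot"][:,0],s["wrist_force"],s["moment"])
L=[capture("side") for _ in range(4)];im=np.mean([l["color"] for l in L],0).astype(np.uint8)
L2=[capture("top") for _ in range(4)];t=np.mean([l["color"] for l in L2],0).astype(np.uint8)
c=L[0];p=s["tcp_pos"].copy();p[2]-=.051
u,v=px(c,p).astype(int);ut,vt=px(L2[0],p).astype(int);print(u,v,ut,vt)
o=np.zeros((550,800,3),np.uint8)
o[:,:440]=crop(im,u-40,v-60,u+40,v+40,5.5)[:550,:440];o[:360,440:]=crop(t,ut-30,vt-30,ut+30,vt+30,6)
cv2.imwrite("pics/j8.png",o)
g=im.astype(int)
print(u-14)
for w in range(v-4,v+24): print(w," ".join("%3d"%x for x in g[w,u-14:u+14].min(1)))
E
```

```text
25.15 55.58797273243938 [ 0.41060035 -0.20008097  0.10820947] [-9.97129590e-01 -7.57134713e-02  2.27571763e-04] [ 0.70276702  0.10028301 -0.71720446] [ 0.06187068 -0.21782752  0.03768244]
357 185 366 222
343
181 151 153 154 159 162 161 143  93  39  30  26  16   8   9   7   7  11   6  10  10   6   9  10  16  26  49 102 147
182 151 153 155 158 162 161 143  94  40  27  23  15   7   7  10  10   8  10  11  24  28  32  31  30  31  55 107 148
183 152 152 156 157 160 160 143  99  63  57  49  27  10   9   9  10   8  22  47  67  78  80  79  75  75  90 122 153
184 153 152 155 157 160 159 145 120 107 110  94  54  23  12   6  11  10  37  83 115 125 126 124 118 117 126 145 161
185 156 157 156 156 157 157 151 142 140 142 129  85  44  19  10  11   9  47  99 132 143 143 140 136 134 140 155 163
186 157 159 161 158 158 157 154 151 149 150 141 118  80  37  10  10  14  42  88 117 126 130 133 133 136 145 157 164
187 157 159 162 163 161 161 158 157 153 153 151 143 114  57  13   9  17  37  76 101 108 112 117 126 136 146 158 165
188 144 148 156 162 165 164 163 161 161 158 158 153 128  65  10  10  13  36  68 
[... 1655 characters left out ...]
 159
203  75  77  79  86  89 102 109 108 107 111 121 135 140 141 145 146 147 145 145 145 144 142 140 139 142 149 153 154
204  71  74  75  75  80 107 132 137 136 134 137 140 145 146 147 147 146 147 146 146 143 142 140 141 146 153 153 153
205  66  73  84  86  90 117 141 145 145 144 145 146 146 147 147 147 146 146 146 145 144 143 144 147 153 157 156 155
206  72  81  93 106 115 132 145 147 147 146 147 146 147 148 146 147 146 146 146 146 145 145 148 154 160 161 160 157
207  93  92 101 121 137 143 147 148 147 147 148 147 147 147 147 146 146 147 146 146 146 149 155 161 164 165 162 160
208 109 105 104 116 129 133 138 147 149 148 147 146 146 146 147 146 146 147 148 148 149 156 161 165 166 164 163 162
```

```bash
python3 - <<'E'
from h import *
c=capture("side")
for x in (.385,.39,.395,.40,.405): print(x,px(c,[x,-.2,.03]),px(c,[x+.025,-.2,.03])[0],px(c,[x-.025,-.2,.03])[0],px(c,[x,-.175,0])[1])
E
```

```text
0.385 [363.54356429 191.99897283] 357.2748447261248 369.8151947375443 201.61272369322168
0.39 [362.28958757 191.99181458] 356.0214499431366 368.56063567832604 201.60509140941028
0.395 [361.03572727 191.98465699] 354.7681714986226 367.3061931197159 201.59745983676643
0.4 [359.78198337 191.97750006] 353.5150093763861 366.0518670454868 201.58982897519067
0.405 [358.52835586 191.9703438 ] 352.2619635602332 364.7976574394149 201.58219882458366
```

View pics/j8.png

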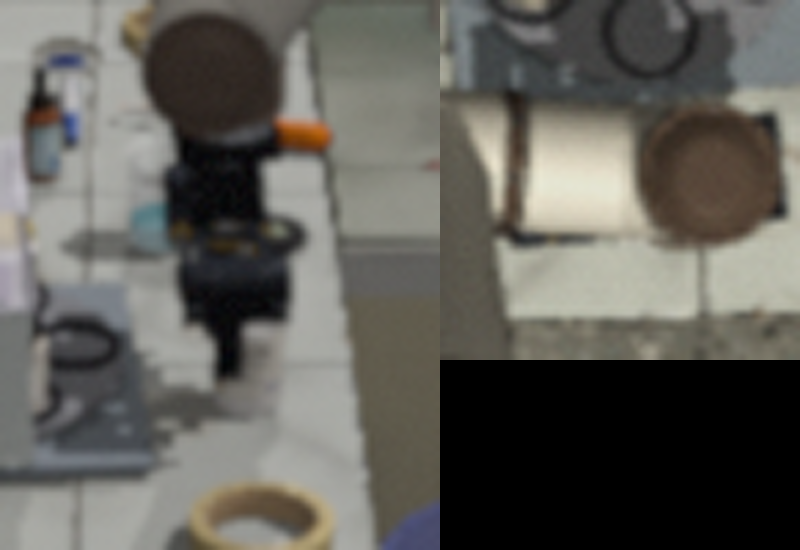

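Upright jar confirmed in the side crop: body between x=218 and 282, vertical, about 18 mm robot-ward of the pads. I centre the pads on it and regrip.

>>> {"fn": "drive_tool", "kwargs": {
  "series": [
    [0,0,0,0],
    [0,0,0,0],
    [0.04,0,0,0],
    [0.08,0,0,0],
    [0.12,0,0,0],
    [0.155,0,0,0],
    [0.155,0,0,0]
  ],
  "fingers": 68
}}

```text
time_s: 26.48
tcp_pos: [0.3917, -0.2015, 0.1083]
ee_rot: [[-0.997, -0.076, -0.0], [-0.076, 0.997, 0.0], [0.0, 0.0, -1.0]]
wrist_force: [0.7, -0.2, -0.0]
gripper_width: 0.776
```

>>> {"fn": "drive_tool", "kwargs": {
  "series": [
    [0,0,0,0],
    [0,0,0,0],
    [0,0,0,0],
    [0,0,0,0],
    [0,0,0,0]
  ],
  "fingers": 35
}}

```text
time_s: 27.1
tcp_pos: [0.3923, -0.2015, 0.1083]
ee_rot: [[-0.997, -0.076, 0.0], [-0.076, 0.997, -0.0], [-0.0, -0.0, -1.0]]
wrist_force: [0.1, -1.5, 0.0]
gripper_width: 0.568
```

```bash
python3 - <<'E'
from h import *
s=telemetry.sense();print(s["time_s"],s["gripper_width"]*87,s["tcp_pos"],s["ee_rot"][:,0],s["wrist_force"],s["moment"])
L=[capture("side") for _ in range(4)];im=np.mean([l["color"] for l in L],0).astype(np.uint8)
c=L[0];p=s["tcp_pos"].copy();p[2]-=.051
u,v=px(c,p).astype(int)
print(px(c,p+[0,0,-.03]),px(c,p+[.025,0,-.03]),px(c,p+[-.025,0,-.03]))
g=im.astype(int);print(u-14)
for w in range(v+2,v+20): print(w," ".join("%3d"%x for x in g[w,u-14:u+14].min(1)))
E
```

```text
27.1 49.425644957538026 [ 0.39233582 -0.20152962  0.10832127] [-9.97122120e-01 -7.58109582e-02 -4.19123521e-04] [ 0.07120195 -1.47820435  0.04875812] [-0.14342975 -0.33280334 -0.00054994]
[361.67523234 192.40040717] [355.4153269  192.36457736] [367.9380407  192.43625361]
347
187 150 157 156 155 153 153 154 152 134  90  71  79  78  53  19  10   5  31  74 114 133 145 157 165 166 165 165 165
188 129 145 149 154 158 158 157 153 133  86  63  67  63  46  17  10   9  29  71 112 134 148 159 164 165 165 164 165
189 109 125 138 151 159 161 160 156 135  88  67  71  66  43  14  11   8  30  72 110 133 148 159 162 163 163 163 163
190 108 129 146 152 156 156 156 153 132  87  75  82  75  50  18   9   7  29  73 112 133 144 153 155 156 156 155 156
191 110 121 135 147 151 150 151 148 130  86  77  84  78  52  20  10  11  30  71 112 132 140 144 146 148 149 150 151
192 102 103 118 139 151 155 157 154 135  92  79  87  82  54  32  25  30  44  80 116 134 143 149 151 154 156 157 159
193  98  94 102 121 141 150 154 152 134  92  81  91  86  70  65  64  71  80 101 122 135 144 152 154 156 157 160 160
194  97  95 
[... 563 characters left out ...]
 165
199  95  87  75  71  72  73  71  71  72  78  88  99 106 110 111 113 119 125 127 130 141 154 162 165 164 164 165 165
200  97  89  77  73  71  71  73  71  69  73  78  89 101 104 105 109 116 127 127 128 140 153 160 162 164 164 163 164
201  98  89  75  73  73  73  79  78  78  78  84  98 113 115 116 117 123 132 132 134 138 148 157 160 161 163 162 163
202  96  89  77  71  74  88 101 104 105 108 113 126 138 140 139 138 137 139 137 136 137 144 154 157 159 160 162 162
203  97  91  81  72  75  94 117 131 135 138 141 143 145 145 146 144 143 142 139 138 138 143 152 154 155 156 158 160
204 103  97  86  79  81  91 116 138 145 146 147 147 147 147 145 145 143 143 140 139 140 145 152 153 152 153 154 156
```

Placing at this height would put the gripper body level with the hood top, since it overlaps the edge by about 4 mm. I regrip 13 mm higher on the jar first.

>>> {"fn": "drive_tool", "kwargs": {
  "series": [
    [0,0,0,0],
    [0,0,0,0],
    [0,0,0,0],
    [0,0,-0.05,0],
    [0,0,-0.11,0],
    [0,0,-0.11,0]
  ],
  "fingers": 62
}}

```text
time_s: 28.05
tcp_pos: [0.3926, -0.2016, 0.1223]
ee_rot: [[-0.997, -0.076, 0.002], [-0.076, 0.997, -0.0], [-0.002, -0.0, -1.0]]
wrist_force: [-0.8, 0.1, 0.2]
gripper_width: 0.716
```

>>> {"fn": "drive_tool", "kwargs": {
  "series": [
    [0,0,0,0],
    [0,0,0,0],
    [0,0,0,0],
    [0,0,0,0],
    [0,0,0,0]
  ],
  "fingers": 35
}}

```text
time_s: 28.68
tcp_pos: [0.392, -0.2015, 0.1214]
ee_rot: [[-0.997, -0.076, -0.0], [-0.076, 0.997, 0.0], [0.0, 0.0, -1.0]]
wrist_force: [-0.0, 0.0, 0.1]
gripper_width: 0.568
```

>>> {"fn": "drive_tool", "kwargs": {
  "series": [
    [0,0,-0.15,0],
    [0,0,-0.35,0],
    [0,0,-0.6,0],
    [0,0,-0.6,0]
  ]
}}

```text
time_s: 29.18
tcp_pos: [0.3932, -0.2016, 0.1951]
ee_rot: [[-0.997, -0.076, 0.005], [-0.076, 0.997, -0.001], [-0.005, -0.001, -1.0]]
wrist_force: [-0.7, -1.5, -1.3]
gripper_width: 0.568
```

```bash
python3 - <<'E'
from h import *
s=telemetry.sense();print(s["time_s"],s["gripper_width"]*87,s["tcp_pos"],s["ee_rot"][:,0],s["wrist_force"],s["moment"])
R=s["ee_rot"];print((R.T@(np.array([.5205,-.2262,.192])-s["tcp_pos"]))/.12)
L=[capture("side") for _ in range(4)];im=np.mean([l["color"] for l in L],0).astype(np.uint8)
c=L[0];p=s["tcp_pos"].copy();p[2]-=.051
u,v=px(c,p).astype(int)
for z in(0,-.03,-.0693):print(z,px(c,p+[0,0,z]),px(c,p+[.025,0,z]),px(c,p+[-.025,0,z]))
g=im.astype(int);print(u-14)
for w in range(v+4,v+26): print(w," ".join("%3d"%x for x in g[w,u-14:u+14].min(1)))
E
```

```text
29.175 49.455486761645886 [ 0.39318764 -0.20159732  0.19512157] [-0.99710137 -0.07592928 -0.0048592 ] [-0.65132694 -1.5336579  -1.33107375] [ 0.0446098  -0.12441911  0.00784137]
[-1.04216743 -0.28495656  0.03136044]
0 [362.18562035 165.88304066] [355.75154413 165.85253112] [368.62276325 165.91356474]
-0.03 [361.99577118 172.83153522] [355.6074234  172.79959892] [368.38714221 172.86348664]
-0.0693 [361.75111123 181.78610849] [355.4216933  181.75236817] [368.08349691 181.81986464]
348
169 104 105 109 124 147 161 162 149 117  87  94 100  85  47  11   9   7  46  97 129 129 102  63  66 109 144 157 160
170 102 103 110 128 147 158 159 144 107  75  82  93  78  42  11  10  14  47  93 125 126 103  86 104 133 153 160 161
171 111 111 120 134 147 155 156 146 110  70  69  80  69  37  14  11  14  46  93 125 129 121 122 138 151 159 161 161
172 130 131 135 139 147 154 155 143 113  74  66  67  56  32  17  11  20  43  93 127 137 142 149 156 161 163 161 161
173 136 136 139 143 150 156 154 142 110  75  75  74  64  45  37  39  41  60  97 127 141 152 161 163 163 164 162 161
174 134 137 139 142 149 156 156 
[... 1239 characters left out ...]
 164
185 156 152 145 144 148 155 159 162 163 163 161 158 154 150 150 148 147 151 155 160 163 166 166 165 165 165 164 163
186 156 154 149 147 151 153 156 159 158 160 161 162 159 158 157 155 153 154 157 162 165 164 165 164 165 166 164 164
187 161 160 157 153 152 154 154 153 154 153 152 153 152 152 153 151 154 156 160 163 164 165 166 164 165 165 166 165
188 162 163 161 160 158 157 154 152 148 147 145 146 148 149 151 154 158 161 163 164 164 165 164 164 164 165 165 164
189 163 163 162 161 160 160 158 155 154 151 149 150 151 152 155 158 159 159 161 162 162 162 163 163 162 163 163 163
190 155 155 156 155 156 156 154 154 153 150 148 146 147 147 148 147 150 151 152 153 153 153 155 155 156 155 156 156
```

>>> {"fn": "drive_tool", "kwargs": {
  "series": [
    [-0.2,-0.05,0,0],
    [-0.4,-0.1,0,0],
    [-0.55,-0.15,0,0],
    [-0.7,-0.2,0,0],
    [-0.7,-0.2,0,0]
  ]
}}

```text
time_s: 30.0
tcp_pos: [0.4781, -0.2191, 0.1919]
ee_rot: [[-0.997, -0.076, -0.003], [-0.076, 0.997, 0.0], [0.002, 0.001, -1.0]]
wrist_force: [0.4, 0.4, -2.3]
gripper_width: 0.567
```

>>> {"fn": "drive_tool", "kwargs": {
  "series": [
    [-0.12,-0.03,0,0],
    [-0.24,-0.06,0,0],
    [-0.34,-0.085,0,0],
    [-0.34,-0.085,0,0],
    [-0.34,-0.085,0,0]
  ]
}}

```text
time_s: 30.62
tcp_pos: [0.5188, -0.2261, 0.1933]
ee_rot: [[-0.997, -0.076, -0.001], [-0.076, 0.997, 0.0], [0.001, 0.0, -1.0]]
wrist_force: [-1.7, -0.0, -1.7]
gripper_width: 0.569
```

```bash
python3 - <<'E'
from h import *
s=telemetry.sense();print(s["time_s"],s["gripper_width"]*87,s["tcp_pos"],s["ee_rot"][:,0],s["wrist_force"],s["moment"])
R=s["ee_rot"];print((R.T@(np.array([.5205,-.2262,.155])-s["tcp_pos"]))/.12)
E
```

```text
30.625 49.51232012211175 [ 0.51877444 -0.22605839  0.19327134] [-9.97142905e-01 -7.55338412e-02  8.16576838e-04] [-1.6817237  -0.03772858 -1.72261601] [ 0.07422253 -0.14404837  0.00505697]
[-0.01450989 -0.00238565  0.31891523]
```

>>> {"fn": "drive_tool", "kwargs": {
  "series": [
    [-0.008,0,0.06,0],
    [-0.008,0,0.12,0],
    [-0.008,0,0.18,0],
    [-0.008,0,0.22,0],
    [-0.008,0,0.26,0],
    [-0.008,0,0.29,0],
    [-0.008,0,0.31,0],
    [-0.008,0,0.31,0]
  ]
}}

```text
time_s: 31.62
tcp_pos: [0.5201, -0.2261, 0.1562]
ee_rot: [[-0.997, -0.076, -0.0], [-0.076, 0.997, 0.0], [0.0, 0.0, -1.0]]
wrist_force: [-0.6, -0.6, -0.6]
gripper_width: 0.565
```

>>> {"fn": "drive_tool", "kwargs": {
  "series": [
    [0,0,0.01,0],
    [0,0,0.02,0],
    [0,0,0.02,0]
  ]
}}

```text
time_s: 32.0
tcp_pos: [0.52, -0.2261, 0.1538]
ee_rot: [[-0.997, -0.076, -0.0], [-0.076, 0.997, 0.0], [0.0, 0.0, -1.0]]
wrist_force: [0.5, -0.3, -0.9]
gripper_width: 0.566
```

```bash
python3 - <<'E'
from h import *
s=telemetry.sense();print(s["time_s"],s["tcp_pos"],s["wrist_force"],s["moment"])
E
```

```text
32.0 [ 0.52004855 -0.22607972  0.15384057] [ 0.52038802 -0.28905658 -0.90644648] [ 0.04386344 -0.127626   -0.01111793]
```

The base is now below the ring's rim with no contact. The last 2–3 mm go slowly.

>>> {"fn": "drive_tool", "kwargs": {
  "series": [
    [0,0,0.007,0],
    [0,0,0.014,0],
    [0,0,0.02,0],
    [0,0,0.02,0]
  ]
}}

```text
time_s: 32.5
tcp_pos: [0.5201, -0.2261, 0.1515]
ee_rot: [[-0.997, -0.076, -0.0], [-0.076, 0.997, -0.0], [0.0, -0.0, -1.0]]
wrist_force: [-0.5, -0.7, -1.3]
gripper_width: 0.569
```

>>> {"fn": "drive_tool", "kwargs": {
  "series": [
    [0,0,0.005,0],
    [0,0,0.01,0],
    [0,0,0.01,0]
  ]
}}

```text
time_s: 32.88
tcp_pos: [0.5202, -0.2262, 0.1513]
ee_rot: [[-0.997, -0.076, 0.0], [-0.076, 0.997, -0.001], [-0.0, -0.001, -1.0]]
wrist_force: [-1.2, 0.0, 5.8]
gripper_width: 0.567
```

Touching with about 7 N. I let go and rise clear.

>>> {"fn": "drive_tool", "kwargs": {
  "series": [
    [0,0,0,0],
    [0,0,0,0],
    [0,0,0,0],
    [0,0,0,0],
    [0,0,-0.1,0],
    [0,0,-0.3,0],
    [0,0,-0.6,0],
    [0,0,-1,0],
    [0,0,-1,0]
  ],
  "fingers": 62
}}

```text
time_s: 34.0
tcp_pos: [0.522, -0.2267, 0.2759]
ee_rot: [[-0.997, -0.076, 0.011], [-0.077, 0.997, -0.003], [-0.01, -0.004, -1.0]]
wrist_force: [-0.2, 0.4, 1.0]
gripper_width: 0.708
```

>>> {"fn": "drive_tool", "kwargs": {
  "series": [
    [0.3,1,-0.2,0],
    [0.3,1,-0.2,0],
    [0.3,1,-0.2,0]
  ]
}}

```text
time_s: 34.38
tcp_pos: [0.4741, -0.1067, 0.2957]
ee_rot: [[-0.997, -0.08, 0.002], [-0.08, 0.997, 0.001], [-0.002, 0.0, -1.0]]
wrist_force: [0.9, 0.4, 0.4]
gripper_width: 0.713
```

>>> {"fn": "drive_tool", "kwargs": {
  "series": [
    [0.3,1,0,0],
    [0.3,1,0,0],
    [0.3,1,0,0],
    [0.3,1,0,0]
  ]
}}

```text
time_s: 34.88
tcp_pos: [0.4304, 0.0076, 0.2943]
ee_rot: [[-0.997, -0.076, 0.0], [-0.076, 0.997, -0.0], [-0.0, -0.0, -1.0]]
wrist_force: [-0.3, -0.7, -1.2]
gripper_width: 0.714
```

```bash
python3 - <<'E'
from h import *
import pickle
C0=pickle.load(open("c0.pkl","rb"));n1=pickle.load(open("c1.pkl","rb"))
def av(n):
    L=[capture(n) for _ in range(6)];c=L[0];c["color"]=np.mean([l["color"] for l in L],0).astype(np.uint8);return c
s,t=av("side"),av("top")
cv2.imwrite("pics/f_side.png",s["color"]);cv2.imwrite("pics/f_top.png",t["color"])
P=np.array([.5202,-.2262])
for z in(.03,.105,.125):
  print(z,"side",px(s,[*P,z]),px(s,[P[0]+.025,P[1],z])[0],px(s,[P[0]-.025,P[1],z])[0],"top",px(t,[*P,z]))
u,v=px(s,[*P,.08]).astype(int)
g=s["color"].astype(int);print("side col0",u-12)
for w in range(v-16,v+18,1): print(w," ".join("%3d"%x for x in g[w,u-12:u+13].min(1)))
u,v=px(t,[*P,.125]).astype(int);g=t["color"].astype(int);print("top col0",u-9)
for w in range(v-9,v+10): print(w," ".join("%3d"%x for x in g[w,u-9:u+10].min(1)))
# others unmoved: per-object difference vs first pictures
for nm,p in {"beaker":None}.items(): pass
d=np.abs(C0["side"]["color"].astype(int)-s["color"]).max(2)
for nm,(a,b,e,f) in {"beaker":(338,148,356,174),"tape":(348,210,382,234),"grey":(345,283,375,308),"green1":(345,255,366,285),"hood":(275,150,300,210)}.items(): print(nm,d[b:f,a:e].mean())
print(telemetry.sense()["time_s"],telemetry.sense()["wrist_force"])
E
```

```text
0.03 side [329.82061376 188.76134465] 323.6361862393469 336.0078779374206 top [370.39520251 196.92571586]
0.105 side [329.72198219 172.0304638 ] 323.4293150639154 336.0175861709356 top [373.19298349 195.59509454]
0.125 side [329.69509435 167.46947809] 323.37292044464135 336.0202327345581 top [373.98173022 195.21996753]
side col0 317
161 175 174 176 181 175 150 144 149 154 160 164 164 164 164 160 145 140 164 167 165 165 163 158 150 145
162 175 174 172 178 176 155 152 161 166 168 169 168 167 169 165 148 140 162 168 167 165 163 158 149 136
163 175 174 171 174 178 164 160 166 169 169 169 168 168 169 166 149 139 161 167 166 164 160 154 139 115
164 167 165 162 173 181 167 164 168 169 169 169 169 167 167 168 154 143 160 165 163 160 157 149 129  98
165 165 163 159 170 179 160 157 165 167 166 168 168 165 165 168 161 152 160 160 158 155 153 144 125  99
166 165 163 160 173 181 158 148 161 163 164 165 167 168 168 169 166 163 159 150 141 140 140 134 120 103
167 164 162 162 176 187 166 149 154 154 162 166 167 168 168 169 169 166 159 139 117 110 111 109 109 108
168 161 162 163 179 190 180 160 147 1
[... 3746 characters left out ...]
8  52  57  56  69 106 119 141 170 180 182 180 181 185 181 160 131 121 117 120
199  55  64  71  70  92 103 119 150 173 180 185 189 190 172 133 112 118 117 118
200  68  68  75  75  85  98 117 143 171 184 194 186 166 129 104 109 118 120 117
201  82  58  61  78  86  97 116 147 179 191 186 151 100  84  99 116 119 119 121
202 104  74  58  68  84  87  92 104 120 119 102  74  71  95 115 121 122 122 122
203 117 102  80  62  57  57  61  60  59  54  49  68  99 117 120 122 121 120 119
204 120 120 113  94  79  67  59  61  67  75  79  97 116 120 122 119 118 120 119
beaker 58.73076923076923
tape 1.1556372549019607
grey 14.568
green1 23.876190476190477
hood 3.086
35.475 [-0.84217709 -1.04671771  1.08018465]
```

```bash
python3 - <<'E'
from h import *
import pickle
C0=pickle.load(open("c0.pkl","rb"));t0=C0["top"]["color"];t=cv2.imread("pics/f_top.png");c=C0["side"]
print("gripper px side",px(c,[.43,.0076,.29]),px(c,[.43,.0076,.22]))
def shift(a,b,x0,y0,x1,y1):
    T=cv2.cvtColor(a[y0:y1,x0:x1],6);S=cv2.cvtColor(b[y0-4:y1+4,x0-4:x1+4],6)
    r=cv2.matchTemplate(S,T,cv2.TM_CCOEFF_NORMED);_,m,_,l=cv2.minMaxLoc(r);return l[0]-4,l[1]-4,round(m,3)
for nm,b in {"beaker":(415,200,440,222),"tape":(304,212,334,240),"brush":(210,215,230,234),"green":(235,212,262,230),"case":(335,130,412,160)}.items(): print(nm,shift(t0,t,*b))
s0=c["color"];s=cv2.imread("pics/j8.png")
n=capture("top");g=cv2.cvtColor(n["color"],6)
E
```

```text
gripper px side [354.43504121 153.10268544] [354.079567   171.66485439]
beaker (0, 0, 0.999)
tape (0, 0, 0.226)
brush (0, 1, 0.819)
green (0, 0, 0.717)
case (0, 0, 0.997)
```

```bash
python3 -c "
from station import order
print(order.finish_job())"
```

```text
the job is handed in; nothing more can be done
None
```

The white jar is standing upright, cap up, in the carousel's empty seat at the open front. I handed the job in at about 36 s of the 72 s allowed, with the arm clear of everything.

- **Carousel:** I gripped the bar and turned it 180° clockwise. After letting go, the empty ring measured within about 2 mm of the loading place, so I took it as clicked home.
- **Standing the jar up:** The jar did not swing upright under its own weight. I levered it up on the hood's front edge, then squared it on clear worktop. The wrist force peaked at about 24 N in the readings. I regripped it higher and lowered it until it touched down at about 7 N.
- **Last checks:** The cap is within 1 pixel of its predicted place in the top view and the body edges look vertical in the side view.
- **Things round about:** The beaker and the carousel case are unchanged in the top view, and the tape is unchanged in the side view.
- **Checks that disagreed:** The beaker in the side view and the tape in the top view gave no usable match. The gripper was in front of the beaker, and the arm probably covered the tape. The brush matched less well (0.82, one pixel off), probably because of the arm's shadow, and the arm never went near it. I had used all 12 picture views, so the final checks were by numbers only.

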